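Hang dried sample pails from the oven on the cooling rail

TASK

Pull the oven's tray out to its stop, then hook every sample pail on it onto the open end of the cooling rail and slide it along the rail past the white line, until its hook is wholly under the cover strip. Leave the pails hanging still there, push the empty tray fully home, and leave the balance, the tub and the beaker where they are.

Things in the scene. Friction and masses are not known exactly. Their poses are not given: they have to be found in the camera images.
- oven: White bench-top drying oven, open in front, 360 wide (its y), 220 deep, 265 high. Origin at the foot of the middle of its front face; its x points inwards (away from the robot), its y to the robot's left at yaw 0, z up. Its opening is 320 wide and runs from 42 to 230 above the bench. Fixed.
- tray (a joint): Pull-out aluminium tray of the oven: 0 = fully home, grows as it is drawn out along the oven's -x, stop at 0.150 m. It moves with 2 N or less plus damping and stays where left. Tray 300 wide, 190 deep, floor top 50 above the bench, rim 10 higher all round.
- tray_bar (a point): Middle of the tray's steel pull bar: a round bar 12 thick, 120 long along the oven's y, 60 above the bench, held 80 in front of the tray's front rim by two arms at its ends (clear below: it can be pinched from above).
- rail: Steel cooling stand, fixed. Origin on the bench, z up. A level round rail 12 thick runs along its y from y = -130 to +230, axis 180 above the bench at x = 0, on a 16 mm post under each end (feet 60 diameter). Pails are hooked on from its -x (robot) side with their x along its x. From y = 0 to +230 a cover strip blocks hooking on; only y = -130 to 0, the loading end, is open.
- load (a point): Point on the rail axis in the middle of the open loading end (rail y = -65).
- mouth (a point): Point on the rail axis under the near edge of the cover strip (rail y = 0), where a white line crosses the cover. The strip is 4 thick, rail x = -10 to +40, underside 19 and top 23 above the rail axis: a hung hook slides through beneath it, the grip block stays free in front of it (at x = -20).
- far_end (a point): Far end of the rail axis, under the end of the cover (rail y = +230). Four pails fit under the cover at 50 spacing. The cover rests on two 10 mm posts at rail x = +34, y = 30 and 220, clear of hung pails.
- balance: White top-pan balance, 200 x 170 x 70, loose bystander; origin under its centre.
- tub: White lidded tub, 110 diameter, 120 high, loose bystander; origin under its centre.
- beaker: Glass beaker, 70 diameter, 90 high, loose bystander; origin under its centre.
- pail0: One of four alike sample pails (some may be absent): one rigid piece, 0.12 to 0.22 kg. White closed pail, 48 diameter (lid 51), 45 high; a steel strap 20 wide (in y) rises at its -x side to a hook over the lid, and a black grip block on top. Origin: centre of the underside, z up. Starts standing in a row on the tray, x within 0.35 rad of the oven's x. Hung, it stays nearly upright.
- pail0_hook (a point): Top of the inside of pail0's hook, 94 above its origin; hung, it lies 6 above the rail axis. The arm (4 thick, roof-shaped) runs from the strap (x = -22 to -18) to a lip at x = 17 to 22 that comes down to 75 above the origin. Between lid (45) and lip is a 30 mm mouth open to +x: the rail enters there sideways, then the pail is lowered onto it.
- pail0_grip (a point): Where to pinch pail0 from above, across its x: centre of the black block, at x = -20 and 138 above the origin, 44 above the hook point. Block 12 thick in x, 20 wide in y, from 118 to 154 high.
- pail1: One of four alike sample pails (some may be absent): one rigid piece, 0.12 to 0.22 kg. White closed pail, 48 diameter (lid 51), 45 high; a steel strap 20 wide (in y) rises at its -x side to a hook over the lid, and a black grip block on top. Origin: centre of the underside, z up. Starts standing in a row on the tray, x within 0.35 rad of the oven's x. Hung, it stays nearly upright.
- pail1_hook (a point): Top of the inside of pail1's hook, 94 above its origin; hung, it lies 6 above the rail axis. The arm (4 thick, roof-shaped) runs from the strap (x = -22 to -18) to a lip at x = 17 to 22 that comes down to 75 above the origin. Between lid (45) and lip is a 30 mm mouth open to +x: the rail enters there sideways, then the pail is lowered onto it.
- pail1_grip (a point): Where to pinch pail1 from above, across its x: centre of the black block, at x = -20 and 138 above the origin, 44 above the hook point. Block 12 thick in x, 20 wide in y, from 118 to 154 high.
- pail2: One of four alike sample pails (some may be absent): one rigid piece, 0.12 to 0.22 kg. White closed pail, 48 diameter (lid 51), 45 high; a steel strap 20 wide (in y) rises at its -x side to a hook over the lid, and a black grip block on top. Origin: centre of the underside, z up. Starts standing in a row on the tray, x within 0.35 rad of the oven's x. Hung, it stays nearly upright.
- pail2_hook (a point): Top of the inside of pail2's hook, 94 above its origin; hung, it lies 6 above the rail axis. The arm (4 thick, roof-shaped) runs from the strap (x = -22 to -18) to a lip at x = 17 to 22 that comes down to 75 above the origin. Between lid (45) and lip is a 30 mm mouth open to +x: the rail enters there sideways, then the pail is lowered onto it.
- pail2_grip (a point): Where to pinch pail2 from above, across its x: centre of the black block, at x = -20 and 138 above the origin, 44 above the hook point. Block 12 thick in x, 20 wide in y, from 118 to 154 high.
- pail3: One of four alike sample pails (some may be absent): one rigid piece, 0.12 to 0.22 kg. White closed pail, 48 diameter (lid 51), 45 high; a steel strap 20 wide (in y) rises at its -x side to a hook over the lid, and a black grip block on top. Origin: centre of the underside, z up. Starts standing in a row on the tray, x within 0.35 rad of the oven's x. Hung, it stays nearly upright.
- pail3_hook (a point): Top of the inside of pail3's hook, 94 above its origin; hung, it lies 6 above the rail axis. The arm (4 thick, roof-shaped) runs from the strap (x = -22 to -18) to a lip at x = 17 to 22 that comes down to 75 above the origin. Between lid (45) and lip is a 30 mm mouth open to +x: the rail enters there sideways, then the pail is lowered onto it.
- pail3_grip (a point): Where to pinch pail3 from above, across its x: centre of the black block, at x = -20 and 138 above the origin, 44 above the hook point. Block 12 thick in x, 20 wide in y, from 118 to 154 high.

How it is judged:
On the way:
1. the tray is drawn out to its stop (value of joint tray above 0.143 m), for 0.2 s.
At the end, for the whole second after the job is handed in: Every pail present hangs by its hook on the rail (hook within 10 mm of the axis sideways, 0 to 12 mm above it), hook middle 9 mm or more past the cover's near edge, upright within 0.3 rad, at rest; tray within 8 mm of home; balance, tub and beaker shifted by less than 30 mm (x of pail0_hook in the frame of rail between -0.01 and 0.01 m and z of pail0_hook in the frame of rail between 0.18 and 0.192 m and y of pail0_hook in the frame of rail between 0.009 and 0.215 m and angle between each of pail0, pail1, pail2, pail3's own z axis and vertical below 0.3 rad and linear speed of each of pail0, pail1, pail2, pail3 below 0.03 m/s and x of pail1_hook in the frame of rail between -0.01 and 0.01 m and z of pail1_hook in the frame of rail between 0.18 and 0.192 m and y of pail1_hook in the frame of rail between 0.009 and 0.215 m and x of pail2_hook in the frame of rail between -0.01 and 0.01 m and z of pail2_hook in the frame of rail between 0.18 and 0.192 m and y of pail2_hook in the frame of rail between 0.009 and 0.215 m and x of pail3_hook in the frame of rail between -0.01 and 0.01 m and z of pail3_hook in the frame of rail between 0.18 and 0.192 m and y of pail3_hook in the frame of rail between 0.009 and 0.215 m and value of joint tray below 0.008 m); the robot touches nothing.
It fails at once if the balance is shifted by more than 30 mm (distance of balance from where it was at the start of the episode above 0.03 m).
It fails at once if the tub is shifted by more than 30 mm (distance of tub from where it was at the start of the episode above 0.03 m).
It fails at once if the beaker is shifted by more than 30 mm (distance of beaker from where it was at the start of the episode above 0.03 m).
Of pail0, pail1, pail2, pail3 only 3 to 4 are there at a start; the rules pass over those that are not, and their reading is None.
At some moment in a run one of pail0, pail1, pail2, pail3 may be knocked a few centimetres aside while the robot is not near it.
It also fails if it takes over 210 s, if anything falls off the work surface, if the arm or the gripper's body presses on something with over 40 N, if the wrist force passes 120 N, or if a joint passes its speed limit or range.

ROBOT

A 6-joint arm with a two-finger parallel gripper is mounted at the origin on the work surface. World frame = base frame: x ahead of the robot, y to its left, z up, the work surface at z = 0. Lengths are in m, angles in rad, forces in N, time in s.
With the tool pointing down it reaches from about 0.275 to 0.875 m from the base axis. Payload 12.5 kg.
Tool frame: the origin (TCP) lies at the very end of the fingers, on their centre line; the grasp point (between the pads) lies 19 mm behind it; z points along the fingers, y is the line along which they close (so a half turn about z gives the same grasp; the last joint's range is limited). The gripper opens to 85 mm and grips with 20 to 120 N. Pads are 22 mm wide; open, the fingers measure 114 mm over their backs; the gripper's body (76 mm by 85 mm) begins 54 mm behind the grasp point. The pads swing forward as they close: fully open they stand 13 mm farther back than shut.
Start: joints at [1.053, 0.351, 1.652, -0, 1.139, -0.085], TCP at [0.231, 0.499, 0.231] pointing down, gripper open.
Joint ranges: [-2.75, 2.75], [-0.79, 2.1], [0.01, 2.65], [-1.57, 4.71], [0.07, 3.14], [-2.87, 2.87]. Speed limits (rad/s): [2.22, 2.22, 2.79, 3.14, 3.14, 3.14].

INTERFACE

Orientations are given as a 3x3 rotation matrix whose columns are the frame's x, y, z axes.
In Python, from bench import manip gives the robot as it stands. Calls block until the motion is done:
- manip.move_ptp(position, orientation): joint-space move of the TCP to a pose.
- manip.move_l(position, attitude=None, max_speed=0.15): straight line of the TCP; attitude=None keeps the orientation; max_speed is the mean speed in m/s.
- manip.move_j(angles): joint-space move.
- manip.set_gripper(opening, effort=None): opening from 0.0 (shut) to 1.0 (fully open); effort is the grip in N (None keeps the last); returns when the fingers have stopped.
- manip.dwell(seconds).
- manip.inverse_kinematics(position, orientation): joint angles nearest the present ones, or None.
- manip.grab_frame(name): name is "scene" or "top" or "wrist"; returns (picture, depth): 400x640x3 uint8, red, green, blue; 400x640 float32, m along the optical axis (not along the pixel's ray), 0 where there is no reading.
- manip.get_calibration(name): a dict with "camera_matrix" (3x3 intrinsics, pixels), "k1" (the pictures are not rectified: a ray, as slopes to the right and down, at radius r is drawn at 1 + k1 r^2 times it, then the intrinsics apply), "R" (3x3) and "t" (3): a world point X has camera coordinates R X + t. Camera axes: x right, y down, z forward; pixel columns grow to the right and rows downward; lengths in m; the calibration is good to about 2 mm. A picture is of the moment at which its call begins: read the wrist's pose just before it. get_calibration takes no time and is no camera call; for the wrist camera it gives the pose at the moment of the call.
A pose or a line that the arm cannot do raises manip.Unreachable and nothing moves.
- manip.sign_off(): hands the job in; it is judged then, once.
Trained networks look in the newest picture that a camera, given by its name, has taken for a name from the list of things; names that differ only in an ending like _2 or _b are one class to them, and where a whole thing is asked for, a point or a joint stands for the part that bears it (a point fixed in the world has none). Each returns a list of dicts, best first, with "confidence" (0 to 1); they miss things now and then, are a little off and sometimes report something else, mostly with a low value. They report only what shows in the picture. A call takes as long as a camera call.
- manip.look_for(camera, name): "at" ([x, y, z] in m, in world coordinates, good to about 4 mm: the middle of the surface that is visible of it).
Readings, each from a call of its own:
- manip.current_time(): time.
- manip.current_qpos(): joint angles.
- manip.current_joint_vel(): joint speeds.
- manip.current_joint_torque(): joint torques, N m.
- manip.current_ee_pos(): TCP position.
- manip.current_tcp_rot(): TCP orientation.
- manip.current_force(): force on the tool from outside, world axes, zero at the start.
- manip.current_ft_torque(): the same for the moment, N m.
- manip.current_grip_width(): opening from 0.0 (shut) to 1.0 (fully open).
- manip.current_grip_force(): force on a finger pad.
Only numpy, scipy, OpenCV 4.12 (cv2) and the standard library are available. Lean on these libraries where they do the work, as an engineer would, in place of code of your own. Each camera call takes 0.05 s, during which the arm holds its last target. There are 200 camera calls.

## Working session

There is one attempt and no reset: what is moved stays moved. The work goes in short steps, each a Python script; the robot and the scene stay as the last script left them, time stands still between calls to the robot, and variables do not carry over. Pictures are saved under pics/ and viewed, at most 14 in all, crops included, and the job is handed in when it is done.

```bash
mkdir -p pics; ls; python3 - <<'E'
from bench import manip
import cv2, numpy as np
print(manip.current_time())
for n in ("scene","top"):
    p,d=manip.grab_frame(n); cv2.imwrite(f"pics/{n}0.png",p[:,:,::-1]); np.save(f"pics/{n}0d.npy",d)
    c=manip.get_calibration(n); print(n,c["camera_matrix"].tolist(),c["k1"],(-c["R"].T@c["t"]).round(3),c["R"].round(3).tolist())
    for k in ("oven","tray_bar","rail","balance","tub","beaker","pail0","pail0_grip","pail0_hook","load","mouth","far_end"):
        try: print(k,[(np.round(x["at"],3).tolist(),round(x["confidence"],2)) for x in manip.look_for(n,k)])
        except Exception as e: print(k,e)
print(manip.current_time())
E
```

```text
pics
0.0
scene [[474.415902890369, 0.0, 318.45288664062514], [0.0, 474.415902890369, 206.44880434426764], [0.0, 0.0, 1.0]] 0.0371929777940057 [ 0.02  -0.671  0.942] [[0.814, -0.58, -0.004], [-0.393, -0.546, -0.74], [0.427, 0.604, -0.673]]
oven [([0.71, -0.265, 0.268], 0.84), ([0.685, -0.249, 0.05], 0.6)]
tray_bar [([0.686, -0.25, 0.049], 0.82)]
rail [([0.66, -0.205, 0.101], 0.3)]
balance [([0.722, 0.133, 0.054], 0.92)]
tub [([0.266, 0.361, 0.086], 0.73), ([0.672, -0.323, 0.092], 0.67)]
beaker [([0.722, 0.294, 0.063], 0.71), ([0.671, -0.264, 0.099], 0.67)]
pail0 [([0.659, -0.147, 0.096], 0.8), ([0.677, -0.327, 0.096], 0.76), ([0.66, -0.204, 0.097], 0.71), ([0.668, -0.266, 0.098], 0.57)]
pail0_grip [([0.672, -0.325, 0.096], 0.76), ([0.661, -0.203, 0.096], 0.64), ([0.669, -0.268, 0.093], 0.49)]
pail0_hook [([0.675, -0.321, 0.095], 0.6)]
load [([0.561, 0.219, 0.13], 0.67), ([0.673, -0.324, 0.092], 0.32)]
mouth [([0.565, 0.217, 0.128], 0.63)]
far_end [([0.562, 0.215, 0.124], 0.86), ([0.676, -0.323, 0.095], 0.3)]
top [[367.35362262861275, 0.0, 322.2606124727409], [0.0, 367.35362262861275, 198.68492308839643], [0.0, 0.0, 1.0]] -0.04159998537645336 [0.343 0.057 1.266] [[0.007, -1.0, -0.005], [-0.986, -0.006, -0.167], [0.167, 0.006, -0.986]]
oven [([0.726, -0.213, 0.267], 0.85)]
tray_bar [([0.653, -0.238, 0.051], 0.68)]
rail [([0.562, 0.25, 0.201], 0.92), ([0.655, -0.234, 0.05], 0.59)]
balance [([0.763, 0.127, 0.07], 0.58)]
tub [([0.269, 0.382, 0.118], 0.69)]
beaker [([0.739, 0.311, 0.053], 0.86)]
pail0 [([0.676, -0.308, 0.093], 0.65), ([0.669, -0.25, 0.097], 0.6), ([0.663, -0.135, 0.096], 0.58), ([0.66, -0.196, 0.097], 0.53)]
pail0_grip [([0.674, -0.312, 0.094], 0.67)]
pail0_hook [([0.676, -0.309, 0.094], 0.56)]
load [([0.565, 0.248, 0.206], 0.84)]
mouth [([0.56, 0.25, 0.202], 0.73)]
far_end [([0.565, 0.246, 0.203], 0.77)]
1.3
```

View pics/scene0.png

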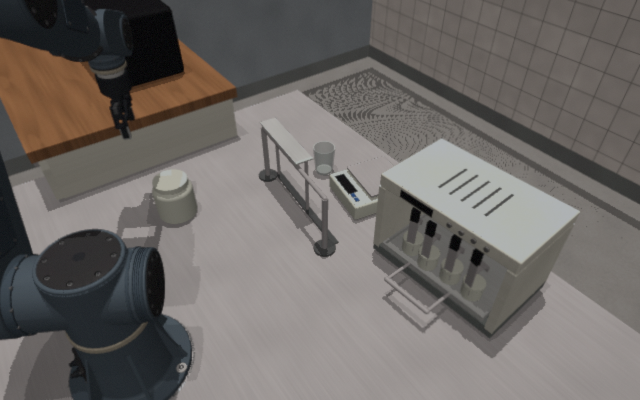

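View pics/top0.png

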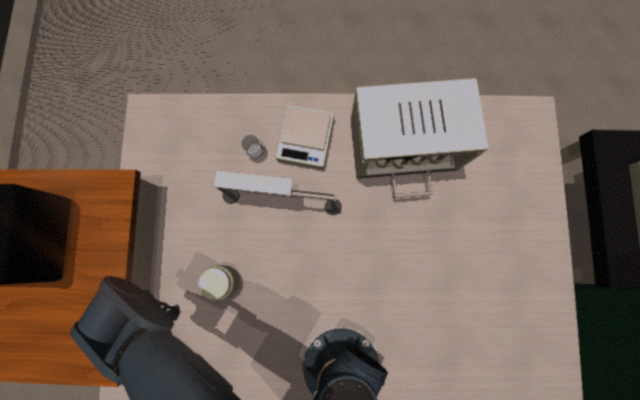

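The scene view shows four pails with black grips, from (415,215) to (477,257), and the tray bar at about (420,295). It also shows the rail with its cover from (280,130) to (308,160) and the loading end running to the post at (325,245). In the top view the cover spans (216–292, 172–195), the bare rail continues to (340,196), and the bar lies at (412,196).

```bash
cat > h.py <<'E'
from bench import manip
import cv2, numpy as np
def cloud(n, d=None, c=None):
    """world points HxWx3 of a camera picture; also the picture"""
    p=None
    if d is None:
        c=manip.get_calibration(n); p,d=manip.grab_frame(n)
    c=c or manip.get_calibration(n)
    v,u=np.mgrid[:400,:640]
    uv=np.stack([u,v],-1).reshape(-1,1,2).astype(float)
    r=cv2.undistortPoints(uv,c["camera_matrix"],np.array([c["k1"],0,0,0.])).reshape(400,640,2)
    P=np.concatenate([r*d[...,None],d[...,None]],-1)
    W=(P-c["t"])@c["R"]; W[d<=0]=np.nan
    return W,p
def box(W,lo,hi):
    with np.errstate(invalid='ignore'): return np.all((W>lo)&(W<hi),-1)
def rect(P): 
    (c,s,a)=cv2.minAreaRect(P[:,:2].astype(np.float32)*1000); return np.round(cv2.boxPoints((c,s,a)),1).tolist(),np.round(s,1),round(a,2)
E
python3 - <<'E'
from h import *
for n in ("top","scene"):
    W,_=cloud(n,np.load(f"pics/{n}0d.npy"))
    for name,lo,hi in (("oven",(.55,-.5,.25),(1.,.05,.28)),("cover",(.4,.05,.195),(.7,.5,.215)),("rail",(.4,-.05,.165),(.7,.4,.194)),("bar",(.5,-.4,.05),(.655,0,.075)),
        ("balance",(.66,.0,.03),(.95,.25,.1)),("tub",(.15,.25,.1),(.4,.5,.13))):
        P=W[box(W,lo,hi)]
        if len(P)>10:
            m=P.mean(0); _,s,v=np.linalg.svd(P-m,full_matrices=False); ax=v[0]; t=(P-m)@ax
            print(n,name,len(P),m.round(4),"axis",ax.round(3),"ends",(m+ax*t.min()).round(3),(m+ax*t.max()).round(3),"zmax",np.percentile(P[:,2],[50,95,99]).round(4),rect(P))
E
```

```text
top oven 8956 [ 0.7489 -0.22    0.2636] axis [ 0.095 -0.995 -0.   ] ends [ 0.732 -0.044  0.264] [ 0.766 -0.401  0.263] zmax [0.2637 0.2668 0.268 ] ([[623.2999877929688, -53.70000076293945], [655.9000244140625, -411.29998779296875], [882.2999877929688, -390.6000061035156], [849.5999755859375, -33.099998474121094]], array([227.3, 359. ]), 5.22)
top cover 1281 [0.5714 0.27   0.2023] axis [-0.106 -0.994 -0.   ] ends [0.584 0.386 0.202] [0.559 0.156 0.202] zmax [0.2023 0.2054 0.2066] ([[534.2999877929688, 158.60000610351562], [585.2000122070312, 153.1999969482422], [609.5999755859375, 382.79998779296875], [558.7000122070312, 388.20001220703125]], array([230.9,  51.2]), 83.94)
top rail 203 [0.5452 0.0888 0.1826] axis [-0.2    0.98  -0.006] ends [ 0.578 -0.072  0.184] [0.487 0.376 0.181] zmax [0.1833 0.1876 0.1888] ([[422.6000061035156, 347.6000061035156], [559.2000122070312, -90.5999984741211], [698.5999755859375, -47.099998474121094], [562.0, 391.1000061035156]], array([146., 459.]), 17.31)
top bar 432 [ 0.6103 -0.206   0.0597] axis [-0.218 -0.976  0.021] ends [ 0.645 -0.05   0.056] [ 0.5
[... 2001 characters left out ...]
76293945], [554.7999877929688, -52.099998474121094]], array([284.9, 100.2]), 89.98)
scene balance 2064 [0.7387 0.1321 0.0605] axis [-0.8   -0.586 -0.13 ] ends [0.856 0.218 0.08 ] [0.656 0.071 0.047] zmax [0.0576 0.0733 0.0746] ([[656.5999755859375, 59.900001525878906], [851.5999755859375, 17.899999618530273], [888.2000122070312, 188.0], [693.2000122070312, 230.0]], array([174. , 199.5]), 77.85)
scene tub 786 [0.2716 0.3872 0.1173] axis [0.101 0.99  0.095] ends [0.268 0.349 0.114] [0.277 0.445 0.123] zmax [0.1194 0.1224 0.1237] ([[223.5, 352.1000061035156], [318.1000061035156, 346.6000061035156], [323.70001220703125, 442.3999938964844], [229.0, 447.8999938964844]], array([96. , 94.8]), 86.69)
```

```bash
cat >> h.py <<'E'
Z=np.array([0,0,1.])
def ax(yaw): return np.array([np.cos(yaw),np.sin(yaw),0])
def down(yaw):                       # tool down, its y (closing line) along heading yaw
    y=ax(yaw); return np.column_stack([np.cross(y,-Z),y,-Z])
OY=0.091; OX,OYv=ax(OY),ax(OY+np.pi/2); OO=np.array([.643,-.2322,0])
RY=-0.106; RX,RYv=ax(RY),ax(RY+np.pi/2); RO=np.array([.5443,.157,0])
def toF(P,o,x,y): d=P-o; return np.stack([d@x,d@y,d[...,2]],-1)
E
python3 - <<'E'
from h import *
B=[]
for n in ("top","scene"):
    W,_=cloud(n,np.load(f"pics/{n}0d.npy")); F=toF(W,OO,OX,OYv)
    P=F[box(F,(-.14,-.04,.045),(-.03,.04,.08))]
    print(n,len(P),P.mean(0).round(4),np.percentile(P,[2,50,98],axis=0).round(3).tolist()); 
    Q=F[box(F,(-.14,-.12,.045),(-.03,.12,.08))]; print(np.percentile(Q,[1,99],axis=0).round(3).tolist())
print(manip.current_tcp_rot().round(2).tolist())
c=manip.get_calibration("wrist"); R=manip.current_tcp_rot(); print("wristcam in tool",(R.T@(-c["R"].T@c["t"]-manip.current_ee_pos())).round(3),(R.T@c["R"].T).round(2).tolist())
for p,yw in (([.565,-.24,.05],OY),([.42,-.25,.05],OY),([.5,-.3,.17],OY+.35),([.5,-.1,.17],OY-.35),([.52,.09,.25],RY),([.55,.35,.215],RY)):
    for k in (0,np.pi):
        q=manip.inverse_kinematics(p,down(yw+k)); print(p,round(yw+k,2),None if q is None else np.round(q,2))
E
```

```text
top 84 [-0.0786  0.0012  0.0632] [[-0.084, -0.037, 0.058], [-0.079, 0.0, 0.063], [-0.073, 0.038, 0.068]]
[[-0.084, -0.062, 0.054], [-0.032, 0.062, 0.069]]
scene 181 [-0.0783 -0.0012  0.0653] [[-0.083, -0.038, 0.059], [-0.079, -0.002, 0.065], [-0.072, 0.038, 0.069]]
[[-0.083, -0.064, 0.058], [-0.032, 0.063, 0.07]]
[[-0.91, 0.42, -0.0], [0.42, 0.91, -0.0], [0.0, -0.0, -1.0]]
wristcam in tool [ 0.076  0.    -0.142] [[0.0, -0.95, -0.3], [1.0, 0.0, -0.0], [0.0, -0.3, 0.95]]
[0.565, -0.24, 0.05] 0.09 [-0.48  0.69  1.6  -0.    0.85 -0.57]
[0.565, -0.24, 0.05] 3.23 [-0.48  0.69  1.6  -0.    0.85  2.57]
[0.42, -0.25, 0.05] 0.09 [-0.63  0.52  1.94 -0.    0.68 -0.72]
[0.42, -0.25, 0.05] 3.23 [-0.63  0.52  1.94 -0.    0.68  2.42]
[0.5, -0.3, 0.17] 0.44 [-0.62  0.48  1.62 -0.    1.04 -1.06]
[0.5, -0.3, 0.17] 3.58 [-0.62  0.48  1.62 -0.    1.04  2.08]
[0.5, -0.1, 0.17] -0.26 [-0.29  0.35  1.82 -0.    0.97 -0.03]
[0.5, -0.1, 0.17] 2.88 None
[0.52, 0.09, 0.25] -0.11 [ 0.08  0.29  1.69 -0.    1.16  0.19]
[0.52, 0.09, 0.25] 3.04 None
[0.55, 0.35, 0.215] -0.11 [ 0.5   0.55  1.38 -0.    1.21  0.6 ]
[0.55, 0.35, 0.215] 3.04 [ 0.5   0.55  1.38 -0.    1.21 -2.54]
```

```bash
python3 - <<'E'
from h import *
bar=OO+OX*-.0785; R=down(OY)
print("t",manip.current_time(), bar)
manip.move_l([.231,.499,.36])
manip.move_ptp(bar+Z*.30,R)
manip.set_gripper(.6)
manip.move_l(bar+Z*.10); manip.move_l(bar+Z*.041,max_speed=.08)
f0=manip.current_force()
manip.set_gripper(0,40); print("w",manip.current_grip_width(),manip.current_grip_force())
p0=manip.current_ee_pos()
f0=manip.current_force(); print(f0.round(1))
manip.move_l(p0-OX*.144,max_speed=.06); manip.dwell(.2)
for d in np.arange(.146,.158,.002):
    manip.move_l(p0-OX*d,max_speed=.03); manip.dwell(.15)
    f=manip.current_force(); print(round(d,3),(f@OX).round(1),((p0-manip.current_ee_pos())@OX).round(4))
    if abs(f@OX)>12: break
manip.dwell(.3); print(manip.current_force().round(1))
manip.set_gripper(.6)
p=manip.current_ee_pos(); manip.move_l(p+Z*.10); 
manip.move_l([.42,-.26,.36])
print("t",manip.current_time())
W,p=cloud("wrist"); cv2.imwrite("pics/w1.png",p[:,:,::-1]); np.save("pics/w1.npy",W)
for n in ("wrist",):
    for k in ("pail0","pail0_grip"): print(n,k,[(np.round(x["at"],3).tolist(),round(x["confidence"],2)) for x in manip.look_for(n,k)])
E
```

```text
t 1.3 [ 0.56482481 -0.23933364  0.        ]
w 0.12516330417090762 39.09026920795441
[-0.1  0.7  4.8]
0.146 -0.7 0.1461
0.148 -0.4 0.1481
0.15 1.1 0.1498
0.152 17.0 0.1499
[16.6  0.5 -7.8]
t 15.9417
wrist pail0 [([0.512, -0.205, 0.144], 0.94), ([0.516, -0.156, 0.129], 0.7), ([0.526, -0.269, 0.131], 0.65), ([0.529, -0.33, 0.139], 0.55)]
wrist pail0_grip [([0.531, -0.327, 0.142], 0.75)]
```

View pics/w1.png

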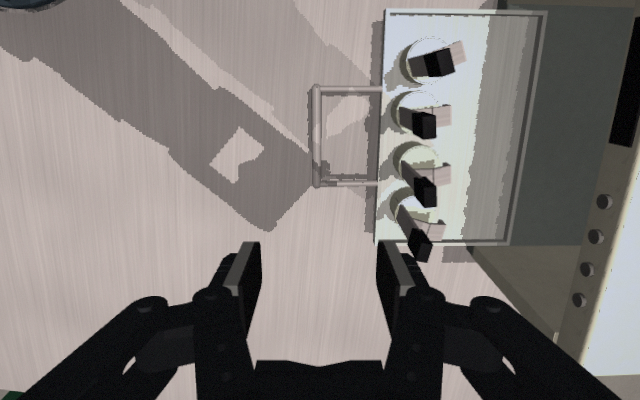

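The wrist view shows the tray fully out with four pails. Their black grips are at about (440,62), (424,123), (425,190) and (420,245), yawed differently. Next I'll measure the block tops from two views.

```bash
cat >> h.py <<'E'
def blocks(W,p,lo=(-.16,-.17,.172),hi=(.02,.17,.222)):
    """dark grip blocks: oven-frame box; returns list of centre(world), zmax, yaw of thin axis, n"""
    F=toF(W,OO,OX,OYv); m=box(F,lo,hi)&(p.max(-1)<75)
    n,L,S,C=cv2.connectedComponentsWithStats(m.astype(np.uint8),connectivity=8); out=[]
    for i in range(1,n):
        if S[i,4]<25: continue
        P=W[L==i]; zt=np.percentile(P[:,2],97); T=P[P[:,2]>zt-.007]      # top face
        if len(T)<15: continue
        (c,s,a)=cv2.minAreaRect(T[:,:2].astype(np.float32)*1000); a=np.deg2rad(a)
        if s[0]>s[1]: a+=np.pi/2                                         # heading of the short side
        a=(a+np.pi/2)%np.pi-np.pi/2
        out.append((np.array([c[0]/1000,c[1]/1000]),zt,a,len(T),np.round(sorted(s),1),C[i].round()))
    return sorted(out,key=lambda b:-b[0][1])
E
python3 - <<'E'
from h import *
W=np.load("pics/w1.npy"); p=cv2.imread("pics/w1.png")
for b in blocks(W,p): print("wrist",b)
for n in ("top","scene"):
    W,p=cloud(n); cv2.imwrite(f"pics/{n}1.png",p[:,:,::-1])
    for b in blocks(W,p): print(n,b)
E
```

```text
wrist (array([ 0.51316595, -0.16008981]), np.float64(0.20431070152266792), np.float64(0.4522313514168417), 401, array([11.6, 19.3]), array([439.,  63.]))
wrist (array([ 0.50921921, -0.21271445]), np.float64(0.20448385566141833), np.float64(0.1911438765113409), 348, array([12.5, 19. ]), array([424., 125.]))
wrist (array([ 0.521526  , -0.27370392]), np.float64(0.20400897537807816), np.float64(0.20788843528618695), 302, array([11. , 19.9]), array([425., 192.]))
wrist (array([ 0.52647882, -0.32930817]), np.float64(0.20407387186086937), np.float64(-0.11641143177927127), 282, array([11.7, 20.2]), array([420., 245.]))
top (array([ 0.51221112, -0.15980444]), np.float64(0.20632352331681908), np.float64(0.4958543961255306), 16, array([ 7.7, 15.8]), array([397., 203.]))
top (array([ 0.50938828, -0.21340323]), np.float64(0.20640081220869486), np.float64(0.26545034862705275), 19, array([10.8, 13. ]), array([415., 205.]))
top (array([ 0.52184479, -0.27149826]), np.float64(0.20565996666081554), np.float64(0.2215724227572866), 22, array([10.9, 17.4]), array([435., 201.]))
top (array([ 0.5258454 , -0.32510168]), np.float64(0.20548013260506043), np.float64(0.06476716641029157), 15, array([ 8.7, 12.3]), array([453., 200.]))
scene (array([ 0.51432935, -0.16324704]), np.float64(0.2066535570720448), np.float64(0.8218622316218402), 40, array([15.5, 15.5]), array([370., 246.]))
scene (array([ 0.51088513, -0.21456244]), np.float64(0.20635910074018485), np.float64(0.3191150086734533), 51, array([11.8, 18.9]), array([384., 261.]))
scene (array([ 0.52255408, -0.27570935]), np.float64(0.20613444298906528), np.float64(0.22766373796057038), 60, array([12.5, 18.3]), array([409., 277.]))
scene (array([ 0.5265274 , -0.33081943]), np.float64(0.20669417179647956), np.float64(-0.051828976396522286), 57, array([11.8, 18.4]), array([431., 294.]))
```

Three views agree: the block tops are at 0.204 m, matching 50+154 mm, and the block size is about 12×20 mm. Now the first pail.

```bash
cat >> h.py <<'E'
VIEW=np.array([.42,-.26,.36])
def look(tag=None):
    W,p=cloud("wrist")
    if tag: cv2.imwrite(f"pics/{tag}.png",p[:,:,::-1])
    return blocks(W,p)
def grasp(b):
    c,zt,yaw=b[0],b[1],b[2]; assert abs(zt-.204)<.008 and abs(yaw-OY)<.5
    z=.173; R=down(yaw)
    manip.set_gripper(.5)
    manip.move_l([c[0],c[1],.27],attitude=R,max_speed=.2); manip.move_l([c[0],c[1],z],max_speed=.1)
    manip.set_gripper(0,60); w=manip.current_grip_width(); print("grip w",round(w,3)); assert .09<w<.2
    manip.move_l([c[0],c[1],.34],max_speed=.15); w=manip.current_grip_width(); assert .09<w<.2,w
def railpt(x,y,z): return RO+RX*x+RYv*y+Z*z
def hang(yt,yl=-.065):
    R=down(RY)
    manip.move_l(railpt(-.085,yl,.34),attitude=R,max_speed=.25)
    manip.move_l(railpt(-.085,yl,.243),max_speed=.15); manip.dwell(.3)
    f0=manip.current_force()
    manip.move_l(railpt(-.02,yl,.243),max_speed=.06); manip.dwell(.2)
    f=manip.current_force()-f0; print("in",f.round(1)); assert np.linalg.norm(f)<8
    manip.move_l(railpt(-.02,yl,.219),max_speed=.06)
    z=settle(f0); 
    manip.move_l(railpt(-.02,yt,z),max_speed=.07); manip.dwell(.2)
    print("slid",(manip.current_force()-f0).round(1)); 
    release(yt)
def settle(f0):
    z=.218
    while z>.208:
        manip.move_l(railpt(-.02,(manip.current_ee_pos()-RO)@RYv,z),max_speed=.03); manip.dwell(.1)
        f=manip.current_force()-f0
        if f[2]>2.5: break
        z-=.001
    print("contact z",round(z,4),f.round(1)); return z
def release(yt):
    manip.set_gripper(.35); manip.dwell(.2)
    p=manip.current_ee_pos(); manip.move_l(p+Z*.06,max_speed=.1); manip.move_l([p[0]-.08,p[1],.36],max_speed=.2)
def home(): manip.move_l(VIEW,attitude=down(OY),max_speed=.3)
E
python3 - <<'E'
from h import *
B=look(); print(len(B),[np.round([*b[0],b[1],b[2]],3).tolist() for b in B])
grasp(B[0]); hang(.190)
print("t",manip.current_time())
W,p=cloud("scene"); cv2.imwrite("pics/s2.png",p[:,:,::-1])
P=toF(W,RO,RX,RYv); m=box(P,(-.06,-.15,.225),(.01,.25,.27))&(p.max(-1)<75); print(np.percentile(P[m],[3,50,97],axis=0).round(3).tolist())
cv2.imwrite("pics/s2c.png",cv2.resize(p[90:290,200:500,::-1],None,fx=2.5,fy=2.5))
E
```

```text
4 [[0.513, -0.16, 0.205, 0.443], [0.509, -0.213, 0.204, 0.253], [0.522, -0.274, 0.204, 0.196], [0.527, -0.329, 0.204, -0.081]]
grip w 0.129
in [ 0.8 -0.  -1.3]
contact z 0.215 [-3.7 -0.2  8.7]
slid [-4.4 -5.4  8.4]
t 31.925
[[-0.024, 0.176, 0.227], [-0.02, 0.183, 0.241], [-0.014, 0.195, 0.249]]
```

View pics/s2c.png

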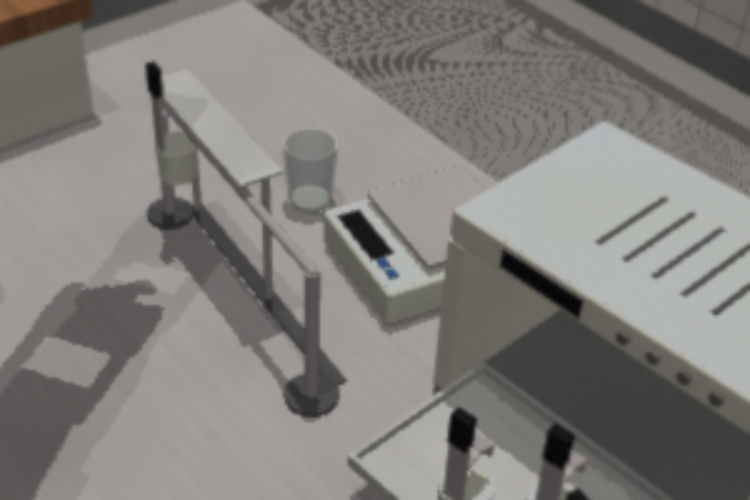

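The first pail hangs upright at the far end of the cover: its block is at crop (154,80), rail y≈0.186, x≈−0.020. Now the other three, re-measuring before each grasp.

```bash
python3 - <<'E'
from h import *
for i,yt in enumerate((.136,.082,.028)):
    home(); B=look(f"w_{i+2}"); print(len(B),[np.round([*b[0],b[1],b[2]],3).tolist() for b in B])
    if len(B)!=3-i: print("count wrong"); break
    grasp(B[0]); hang(yt)
    print("t",manip.current_time())
    W,p=cloud("scene"); cv2.imwrite(f"pics/s{3+i}.png",p[:,:,::-1])
    P=toF(W,RO,RX,RYv); m=box(P,(-.06,-.15,.205),(.01,.25,.27))&(p.max(-1)<75)
    n,L,S,C=cv2.connectedComponentsWithStats(m.astype(np.uint8))
    for k in range(1,n):
        if S[k,4]>8: print("  hung",np.median(P[L==k],0).round(3),S[k,4])
    if m.sum()==0: break
E
```

```text
3 [[0.51, -0.213, 0.204, 0.226], [0.562, -0.272, 0.204, 0.22], [0.527, -0.329, 0.204, -0.086]]
grip w 0.131
in [ 0.1 -0.4 -0.8]
contact z 0.215 [-4.1 -0.3  8.3]
slid [-5.6 -5.8  9.3]
t 49.2167
  hung [-0.02   0.181  0.231] 71
  hung [-0.02   0.127  0.232] 76
2 [[0.562, -0.273, 0.204, 0.206], [0.527, -0.329, 0.204, -0.112]]
grip w 0.128
in [ 1.2  1.2 -0.8]
contact z 0.215 [-2.2 -0.1  9.1]
slid [-2.7 -4.9 10.2]
t 66.0
  hung [-0.02   0.182  0.232] 72
  hung [-0.021  0.128  0.234] 75
  hung [-0.021  0.074  0.233] 85
2 [[0.527, -0.329, 0.204, -0.099], [0.661, -0.397, 0.193, 0.158]]
count wrong
```

The knocked pail (x 0.522→0.562) was re-measured and hung. The second "block" now is a shadow on the oven wall, so I'll take the real one at (0.527,−0.329).

```bash
python3 - <<'E'
from h import *
B=look(); print(len(B),[np.round([*b[0],b[1],b[2]],3).tolist() for b in B])
b=[b for b in B if b[0][0]<.6][0]
grasp(b); hang(.028); print("t",manip.current_time())
bar=OO+OX*(-.0785-.15); R=down(OY)
manip.move_l(bar+Z*.30,attitude=R,max_speed=.25)
W,p=cloud("wrist"); cv2.imwrite("pics/w9.png",p[:,:,::-1])
for n in ("scene","top"):
    W,p=cloud(n); cv2.imwrite(f"pics/{n}9.png",p[:,:,::-1])
    P=toF(W,RO,RX,RYv); m=box(P,(-.06,-.15,.205),(.01,.25,.27))&(p.max(-1)<75)
    k,L,S,C=cv2.connectedComponentsWithStats(m.astype(np.uint8))
    for k in range(1,k):
        if S[k,4]>8: print("  hung",n,np.median(P[L==k],0).round(3),S[k,4])
p=cv2.imread("pics/scene9.png"); cv2.imwrite("pics/s9c.png",cv2.resize(p[90:290,200:500],None,fx=2.5,fy=2.5))
E
```

```text
3 [[0.527, -0.329, 0.204, -0.134], [0.661, -0.397, 0.222, 0.086], [0.661, -0.397, 0.196, 0.078]]
grip w 0.13
in [0.8 0.3 1.5]
contact z 0.215 [-2.5  0.3 10.9]
slid [-2.6 -2.7 10.2]
t 82.0167
  hung top [-0.022  0.185  0.242] 46
  hung top [-0.022  0.132  0.242] 45
  hung top [-0.022  0.078  0.243] 42
  hung top [-0.023  0.027  0.244] 38
```

View pics/s9c.png

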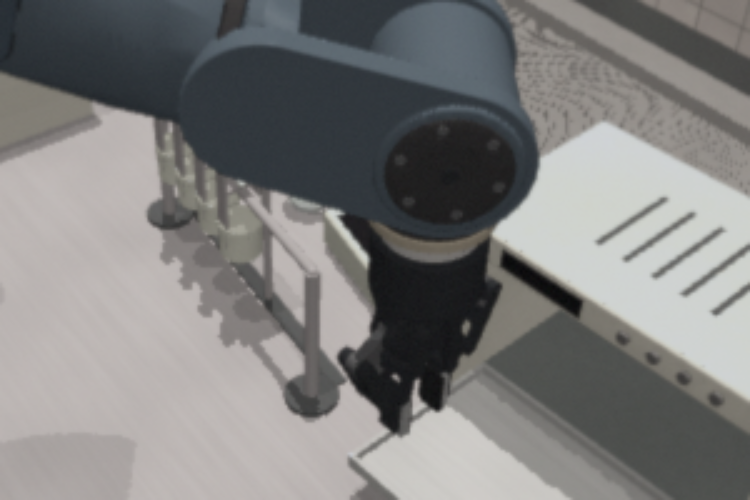

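All four pails hang in a row under the cover, at rail y≈0.185, 0.132, 0.078 and 0.027, and the tray is empty. Now I'll push the tray home.

```bash
python3 - <<'E'
from h import *
bar=OO+OX*(-.0785-.15)
manip.set_gripper(.6)
manip.move_l(bar+Z*.10); manip.move_l(bar+Z*.041,max_speed=.08)
manip.set_gripper(0,40); print("w",manip.current_grip_width())
p0=manip.current_ee_pos(); f0=manip.current_force()
manip.move_l(p0+OX*.144,max_speed=.06); manip.dwell(.2)
for d in np.arange(.146,.160,.002):
    manip.move_l(p0+OX*d,max_speed=.03); manip.dwell(.15)
    f=manip.current_force()-f0; print(round(d,3),(f@OX).round(1),((manip.current_ee_pos()-p0)@OX).round(4))
    if abs(f@OX)>12: break
manip.set_gripper(.5); p=manip.current_ee_pos()
manip.move_l(p+Z*.10); manip.move_l([.35,-.3,.36],max_speed=.25); manip.dwell(1)
for n in ("top","scene"):
    W,p=cloud(n); cv2.imwrite(f"pics/{n}10.png",p[:,:,::-1])
    F=toF(W,OO,OX,OYv); Q=F[box(F,(-.25,-.04,.045),(-.03,.04,.08))]; print(n,"bar",len(Q),Q.mean(0).round(4))
    P=toF(W,RO,RX,RYv); m=box(P,(-.06,-.15,.205),(.01,.25,.27))&(p.max(-1)<75)
    k,L,S,C=cv2.connectedComponentsWithStats(m.astype(np.uint8))
    for k in range(1,k):
        if S[k,4]>8: print("  hung",n,np.median(P[L==k],0).round(3),S[k,4])
p=cv2.imread("pics/scene10.png"); cv2.imwrite("pics/s10c.png",cv2.resize(p[90:320,220:520],None,fx=2.5,fy=2.5))
print(manip.current_time(),manip.current_force().round(1))
E
```

```text
w 0.12826021092421705
0.146 -1.5 0.1461
0.148 -1.1 0.1481
0.15 -2.0 0.15
0.152 -14.1 0.1501
top bar 84 [-0.0786  0.0017  0.0638]
  hung top [-0.021  0.185  0.242] 46
  hung top [-0.022  0.131  0.241] 44
  hung top [-0.022  0.078  0.244] 43
  hung top [-0.023  0.026  0.244] 40
scene bar 182 [-0.0783 -0.001   0.0652]
95.3417 [ 0.1  0.9 -0.7]
```

View pics/s10c.png

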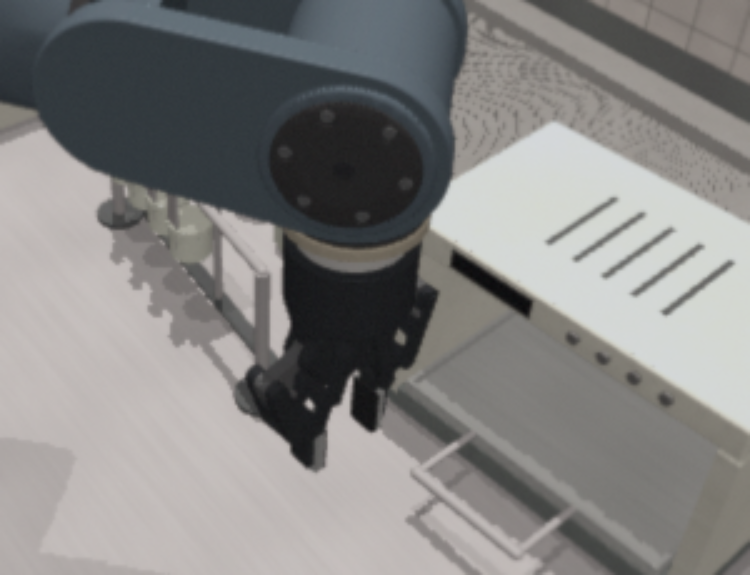

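The tray is home and empty: the bar is at oven x −0.0786, the same as at the start. The robot is clear and all four pails hang past the white line, so I'm handing in.

```bash
python3 -c "
from bench import manip
print(manip.sign_off())"
```

```text
the job is handed in; nothing more can be done
None
```

I handed the job in at about 95 s: all four pails hang still under the cover at rail y ≈ 0.185, 0.13, 0.08 and 0.03 m, the empty tray is fully home, and the arm kept clear of the balance, tub and beaker (I did not re-measure them at the end); the hand-in call returned no verdict.

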